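# Find the spindle head with too much end float and throw its service lever

### The arm

A 7-joint arm with a two-finger parallel gripper is mounted at the origin on the work surface; the furniture and walls round the work are solid. World frame = base frame: x ahead of the robot, y to its left, z up, the work surface at z = 0. Lengths are in mm, angles in rad, forces in N, time in s.
With the tool pointing down it reaches from about 400 to 875 mm from the base axis. Payload 4.4 kg.
Tool frame: the origin (TCP) lies midway between the tips of the shut fingers; the grasp point (between the pads) lies 19 mm behind it (ctrl.pinch_z is the distance from the TCP to the grasp point, in mm); z points along the fingers, y is the line along which they close (so a half turn about z gives the same grasp; the last joint's range is limited). The gripper opens to 85 mm and grips with 20 to 120 N. Pads are 22 mm wide; open, the fingers measure 114 mm over their backs; the gripper's body (76 mm by 85 mm) begins 54 mm behind the grasp point. The pads swing forward as they close: fully open they stand 13 mm farther back than shut.
Start: joints at [1.139, 0.628, 0.038, 1.517, -0.027, 0.996, -0.02], TCP at [232.531, -606.999, 231.313] pointing down, gripper open.
Joint ranges: [-3.06, 3.06], [-0.37, 2.12], [-1.25, 1.32], [0.18, 2.47], [-1.1, 4.24], [0.23, 1.98], [-2.94, 2.94]. Speed limits (rad/s): [2.57, 2.57, 3.14, 3.14, 3.14, 3.14, 3.14].

### API

Orientations are given as [roll, pitch, yaw] about the fixed x, y, z axes, in that order (R = Rz(yaw) Ry(pitch) Rx(roll)).
In Python, from cell import read_state, cams, order, ctrl gives the robot as it stands.
- The arm moves only by the tool move_arm, never from a script. Its argument "targets" is text: rows parted by semicolons, each of 7 numbers parted by spaces: the gripper's target within -1 to 1 (fully open at 1, half-way at 0, shut at -1), then the shift along the tool's x, y, z in cm, then the turn, a rotation vector about the tool's x, y, z in degrees. A call has 1 to 5 rows; each row shifts and turns the commanded pose from where the row before left it, along the tool's axes as they then stand; what a row does not reach is not made up. A row lasts 1/12 s, in which the tool goes at most 41.7 mm and 7.16 degrees, less where a joint would pass 70% of its speed; a pose out of reach is approached as far as the arm can. A call with a gripper value outside its range is refused whole. The fingers move at their own pace and stop on an object; the grip force is fixed at half the most. Time passes only in rows, so rows that do not move let the fingers close. It gives the time, the measured TCP pose, the force, the opening and the grip force at its end, in the units of the state.
- read_state(): the state, without advancing time (a new reading comes with each control period).
- cams.get_image(name): name is "side" or "top"; returns a dict with "color" (480x640x3 uint8, red, green, blue), "fovy" (degrees; the focal length in pixels is half the picture's height over the tangent of half this angle, whatever the lens; pixels are square), "cx", "cy" (the principal point, pixels), "rvec" (rotation vector, rad) and "tvec" (3), from world to camera coordinates, as OpenCV has them. Camera axes: x right, y down, z forward; pixel columns grow to the right and rows downward; lengths in mm; the calibration is good to about 2 mm. A picture is of the moment at which its call begins. There is no depth.
- order.finish_job(): hands the job in; it is judged then, once.
The state is a dict: "clock": time; "qpos": joint angles; "qd": joint speeds; "tau": joint torques, N m; "eef_pos": TCP position; "tool_rot": TCP orientation; "force": force on the tool from outside, world axes, zero at the start; "torque": the same for the moment, N m; "width": finger opening in mm; "gripper_force": force on a finger pad.
Only numpy, scipy, OpenCV 4.12 (cv2) and the standard library are available. Lean on these libraries where they do the work, as an engineer would, in place of code of your own. Each camera call takes 0.05 s, during which the arm holds its last target. There are 200 camera calls.

### The job

Check the end float of the two spindle heads, the left one (as seen by the robot) first: grip the knob, pull the shaft out along its axis until it stops, then push it fully home; then do the same at the right one. After that throw the service lever of the head with the greater float fully over, from its front side to its back side; leave the other lever as it is and both shafts fully home, and do not shift the loose things around them.

Things in the scene. Friction and masses are not known exactly. Their poses are not given: they have to be found in the camera images.
- unit_a: Spindle head unit_a (both look alike, either can be the left one, greater y), bolted down: base plate with a round housing (54 mm dia.) leaning 35 deg from vertical to its front, which faces the robot's right (world -y, within 17 deg). Origin on the bench under the base; own -x = front, z up. Base: x -95 to 70, y -55 to 55 mm (near side, with the lever, to 125 for x -70 to 30), 12 mm thick.
- guard_a (a point): Middle of the cross bar of unit_a's guard hoop (10 mm steel bar), at unit x -14, y 0, z 232 mm. Its two legs, at unit y -38 and +38 mm, run parallel to the shaft axis, 78 mm behind it. It bars an approach to the knob from straight above; come in along the leaning shaft axis.
- knob_a (a point): Centre of the black ribbed knob on unit_a's shaft, 28 mm dia., 26 mm long along the shaft. z axis = shaft axis, outward (unit frame: -0.574, 0, 0.819); y axis = the unit's y. Fully home, it lies at unit x -36, y 0, z 127 mm, with 20 mm of bare 14 mm shaft between knob and housing.
- shaft_a (a joint): Axial position of unit_a's shaft in m: 0 = fully home at its inner stop, growing as it is pulled out. Hard stops at both ends; one of the two heads has 7 mm of end float, the other 16 mm, not visible from outside; both start somewhere between their stops. About 3 N of friction holds the shaft where it is left.
- flag_a (a joint): Angle of unit_a's service lever in rad: 0 = leaning to the unit's front, 1.0 = thrown fully over to the back. Stays where it is left; about 1 N at the ball moves it.
- flag_a_tip (a point): Centre of the 26 mm steel ball at the end of unit_a's service lever. The lever pivots about the unit's y axis at unit x -20, y 100, z 34 mm, the ball 60 mm from the pivot: at unit x -49, z 87 mm when at 0 and x +9, z 87 mm when thrown. The lever block below is 70x50 mm, up to z 47 mm.
- unit_b: Spindle head unit_b (both look alike, either can be the left one, greater y), bolted down: base plate with a round housing (54 mm dia.) leaning 35 deg from vertical to its front, which faces the robot's right (world -y, within 17 deg). Origin on the bench under the base; own -x = front, z up. Base: x -95 to 70, y -55 to 55 mm (near side, with the lever, to 125 for x -70 to 30), 12 mm thick.
- guard_b (a point): Middle of the cross bar of unit_b's guard hoop (10 mm steel bar), at unit x -14, y 0, z 232 mm. Its two legs, at unit y -38 and +38 mm, run parallel to the shaft axis, 78 mm behind it. It bars an approach to the knob from straight above; come in along the leaning shaft axis.
- knob_b (a point): Centre of the black ribbed knob on unit_b's shaft, 28 mm dia., 26 mm long along the shaft. z axis = shaft axis, outward (unit frame: -0.574, 0, 0.819); y axis = the unit's y. Fully home, it lies at unit x -36, y 0, z 127 mm, with 20 mm of bare 14 mm shaft between knob and housing.
- shaft_b (a joint): Axial position of unit_b's shaft in m: 0 = fully home at its inner stop, growing as it is pulled out. Hard stops at both ends; one of the two heads has 7 mm of end float, the other 16 mm, not visible from outside; both start somewhere between their stops. About 3 N of friction holds the shaft where it is left.
- flag_b (a joint): Angle of unit_b's service lever in rad: 0 = leaning to the unit's front, 1.0 = thrown fully over to the back. Stays where it is left; about 1 N at the ball moves it.
- flag_b_tip (a point): Centre of the 26 mm steel ball at the end of unit_b's service lever. The lever pivots about the unit's y axis at unit x -20, y 100, z 34 mm, the ball 60 mm from the pivot: at unit x -49, z 87 mm when at 0 and x +9, z 87 mm when thrown. The lever block below is 70x50 mm, up to z 47 mm.
- cap_mid (a point): Bystander, loose: blue upright capacitor, 22 mm diameter, 39 mm tall, point at its centre (half-way up).
- relay_mid (a point): Bystander, loose: clear-cased relay standing up, 22x28x36 mm, point at its centre (half-way up).
- flux_mid (a point): Bystander, loose: upright flux dropper bottle, 31 mm diameter, 90 mm tall, body 56 mm, point at its centre (half-way up the body).
- stick_mid (a point): Bystander, loose: memory stick, 62x19x9 mm, point at its centre (half-way up).
- carrier_mid (a point): Bystander, loose: black chip carrier, 18x38x10 mm, point at its centre (half-way up).

How it is judged (in metres and radians):
On the way, in this order (a step that is already met when the one before it is completed fails the run):
1. the left head's shaft is pulled out to within 1.5 mm of its outer stop (((world y of unit_a above -0.05 m and value of joint shaft_a above 0.0055 m) or (world y of unit_b above -0.05 m and value of joint shaft_b above 0.0145 m))), for 0.1 s.
2. the left head's shaft is pushed home to within 1.5 mm (((world y of unit_a above -0.05 m and value of joint shaft_a below 0.0015 m) or (world y of unit_b above -0.05 m and value of joint shaft_b below 0.0015 m))), for 0.1 s.
3. the right head's shaft is pulled out to within 1.5 mm of its outer stop (((world y of unit_a below -0.05 m and value of joint shaft_a above 0.0055 m) or (world y of unit_b below -0.05 m and value of joint shaft_b above 0.0145 m))), for 0.1 s.
4. the right head's shaft is pushed home to within 1.5 mm (((world y of unit_a below -0.05 m and value of joint shaft_a below 0.0015 m) or (world y of unit_b below -0.05 m and value of joint shaft_b below 0.0015 m))), for 0.1 s.
5. the service lever of the head with the greater float is thrown over (value of joint flag_b above 0.85 rad), for 0.2 s.
At the end, for the whole second after the job is handed in: The service lever of the head with the greater float (16 mm) is thrown over past 0.85 rad (of 1.0), the other lever is below 0.2 rad, and both shafts are within 1.5 mm of fully home (value of joint flag_b above 0.85 rad and value of joint flag_a below 0.2 rad and value of joint each of shaft_a, shaft_b below 0.0015 m); the robot touches nothing.
It fails at once if the lever of the head with the smaller float is moved past 0.5 rad (value of joint flag_a above 0.5 rad).
It fails at once if a loose thing round the heads is shifted by more than 25 mm (distance of any of cap_mid, relay_mid, flux_mid, stick_mid, carrier_mid from where it was at the start of the episode above 0.025 m).
It also fails if it takes over 67 s, if anything falls off the work surface, if the arm or the gripper's body presses on something with over 40 N, if the wrist force passes 120 N, or if a joint passes its speed limit or range.

## Working session

There is one attempt and no reset: what is moved stays moved. The work goes in short steps, Python scripts to look and compute and a tool call to move; the robot and the scene stay as the last step left them, time stands still between calls to the robot, and variables do not carry over. Pictures are saved under pics/ and viewed, at most 10 in all, crops included, and the job is handed in when it is done.

Besides the shell and the picture viewer there is one more tool, called after "Request:" as a command line: name --argument value ..., lists and objects as JSON in quotes. move_arm: Moves the arm, as the interface text tells. Its arguments: {"type":"object","properties":{"targets":{"type":"string"}},"required":["targets"]}

```bash
ls; mkdir -p pics
python3 - <<'E'
from cell import read_state,cams
import cv2
s=read_state();print(s)
for n in("side","top"):
    d=cams.get_image(n);cv2.imwrite(f"pics/{n}0.png",d["color"][:,:,::-1]);print(n,d["fovy"],d["cx"],d["cy"],d["rvec"],d["tvec"], [k for k in d])
E
```

```text
pics
{'clock': 0.0, 'qpos': array([ 1.1392058 ,  0.62933476,  0.03845338,  1.51838376, -0.02702575,
        0.99632364, -0.01997936]), 'qd': array([ 8.50530546e-04,  6.90269240e-04, -7.43985096e-05,  9.17075390e-04,
       -6.83925702e-04,  3.35046472e-05,  1.19305483e-03]), 'tau': array([-5.59066175e-04, -5.63427043e+01,  1.22558691e+00, -1.93455309e+01,
        1.08634197e-02,  1.06079289e-02, -2.38655576e-05]), 'eef_pos': array([ 232.29471245, -606.38701586,  230.39164067]), 'tool_rot': array([-3.13966132e+00,  1.05416041e-05,  3.65787561e-01]), 'force': array([-0.57898084, -0.47609328,  0.56878724]), 'torque': array([-0.02627985, -0.02180531,  0.07912615]), 'gripper_force': 0.0, 'width': 85.46443003665972}
side 47.890743365937674 319.98759521635634 243.06767610581744 [ 2.09777521 -0.15935428  0.06208709] [-473.06151407  143.57490847 1163.49914419] ['color', 'fovy', 'cx', 'cy', 'rvec', 'tvec']
top 54.48249961854996 326.43890226168554 239.52391647146004 [ 2.15599233 -2.09555309  0.22808443] [ -86.04043452  487.87761466 1103.94444692] ['color', 'fovy', 'cx', 'cy', 'rvec', 'tvec']
```

View pics/side0.png

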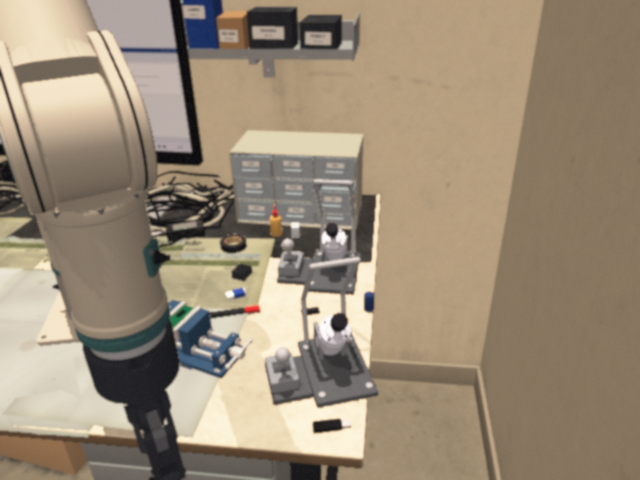

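View pics/top0.png

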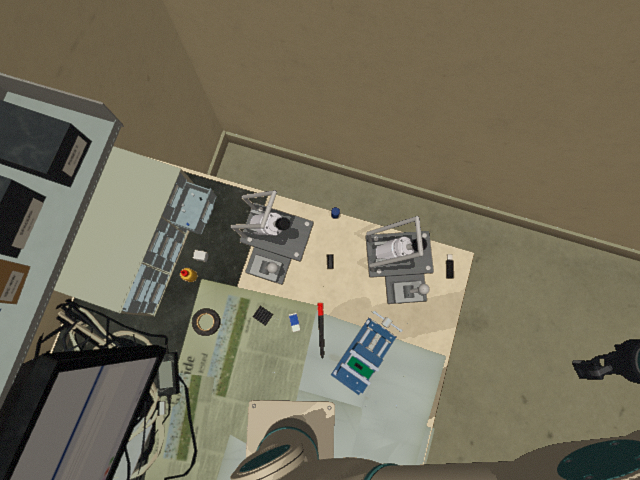

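The side view shows the right head near (knob about (340,321), ball (283,354)) and the left head far (knob (332,230), ball (288,244)). In the top view the left knob is at (284,224) and the right knob at (407,245). I'll enlarge these areas for accurate points.

Run:
```python
import cv2,numpy as np
def crop(n,x,y,w=100,h=75,f=4):
    c=cv2.imread(f"pics/{n}0.png")[y:y+h,x:x+w];c=cv2.resize(c,None,fx=f,fy=f,interpolation=cv2.INTER_CUBIC)
    for i in range(0,w,10):
        cv2.line(c,(i*f,0),(i*f,6 if i%50 else 14),(0,0,255),1)
        if i%20==0: cv2.putText(c,str(x+i),(i*f,20),0,.35,(0,0,255),1)
    for i in range(0,h,10):
        cv2.line(c,(0,i*f),(6,i*f),(0,0,255),1); cv2.putText(c,str(y+i),(8,i*f+4),0,.35,(0,0,255),1)
    return c
cv2.imwrite("pics/top_c.png",np.hstack([crop("top",230,185,100,105),crop("top",355,205,100,105)]))
cv2.imwrite("pics/side_c.png",np.hstack([crop("side",265,175,100,120),crop("side",262,250,115,160,3)[:480]]))
```

```text
(no output)
```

View pics/top_c.png

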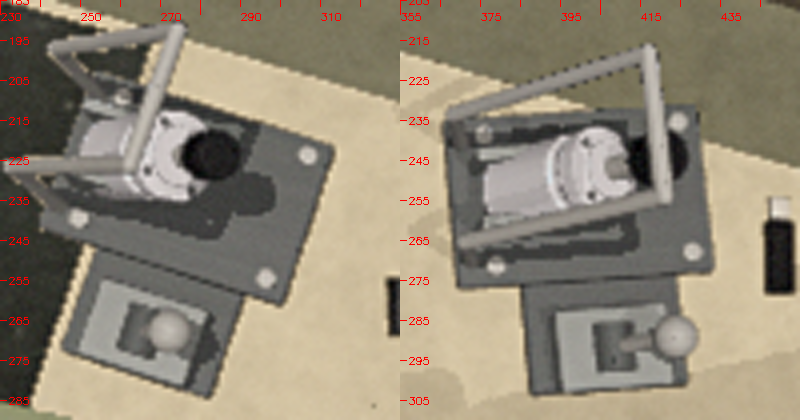

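View pics/side_c.png

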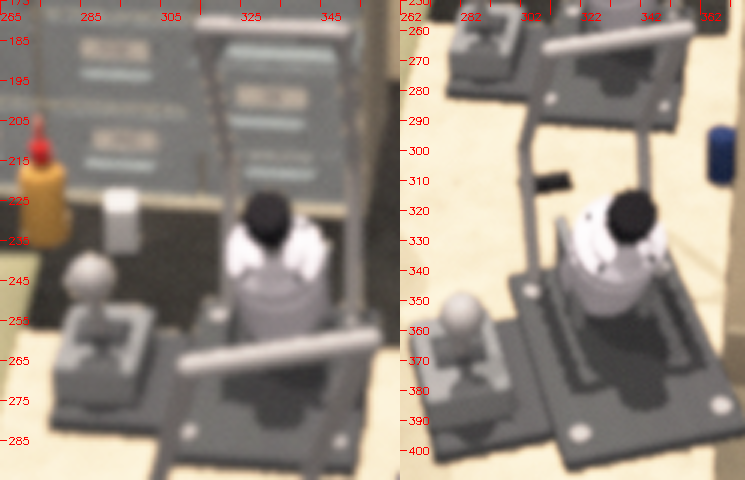

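```bash
cat > h.py <<'E'
import numpy as np,cv2
from scipy.spatial.transform import Rotation as R
from scipy.optimize import least_squares
CAM={"side":(47.890743365937674,319.98759521635634,243.06767610581744,[2.09777521,-0.15935428,0.06208709],[-473.06151407,143.57490847,1163.49914419]),
"top":(54.48249961854996,326.43890226168554,239.52391647146004,[2.15599233,-2.09555309,0.22808443],[-86.04043452,487.87761466,1103.94444692])}
def proj(n,P):
    fv,cx,cy,r,t=CAM[n];f=240/np.tan(np.radians(fv/2))
    p=R.from_rotvec(r).apply(np.atleast_2d(P))+t
    return np.c_[cx+f*p[:,0]/p[:,2],cy+f*p[:,1]/p[:,2]]
AX=np.array([-.5736,0,.8192])
def ball(a): 
    th=a-.5; return np.array([-20+60*np.sin(th),100,34+60*np.cos(th)])
def W(u,p): return R.from_euler('z',u[2]).apply(p)+[u[0],u[1],0]
E
cat > fit.py <<'E'
from h import *
FF=[-95,-55,12];FN=[-95,55,12];LF=[-70,125,12];LB=[30,125,12];C1=[-14,-38,232];C2=[-14,38,232];BN=[70,55,12]
O={"left":[("top",C1,275,192.5),("top",C2,262.5,226.2),("top","k",282.8,223.5),("top","b",272,267.5),("top",FF,313.5,221.8),("top",FN,300,261.2),("top",LF,282.5,284.2),("top",LB,245.8,271.8),
("side","b",287.5,244.5),("side","k",331.8,230),("side",C2,314.2,180.8),("side",C1,352.5,183.2)],
"right":[("top",C1,417,217),("top",C2,421.2,254.5),("top","k",419.5,243.7),("top","b",424.2,289.5),("top",FF,429.5,231.8),("top",FN,433.5,272.5),("top",LF,427,301),("top",LB,388,303.8),("top",BN,369,276.8),
("side","b",282.7,354.7),("side","k",339.3,322),("side",C2,310.7,266),("side",C1,358.7,259.3)]}
for n,o in O.items():
    def res(v):
        r=[]
        for c,p,x,y in o:
            if p=="k": p=np.array([-36,0,127])+AX*v[3]
            elif p=="b": p=ball(v[4])
            r+=list(proj(c,W(v,np.array(p,float)))[0]-[x,y])
        return np.array(r)
    s=least_squares(res,[600,100 if n=="left" else -200,1.57,5,0.2],loss="soft_l1",x_scale=[1,1,.01,1,.01])
    print(n,s.x.round(3));print(res(s.x).reshape(-1,2).round(1).tolist())
    print(" knob home",W(s.x,[-36,0,127]).round(1),"ball",W(s.x,ball(s.x[4])).round(1))
E
python3 fit.py
```

```text
left [5.19849e+02 6.66720e+01 1.28400e+00 2.71600e+00 1.17000e-01]
[[-0.3, -0.4], [0.1, -0.8], [0.1, -0.2], [0.2, -0.3], [0.7, -1.0], [0.6, -0.2], [-0.3, 0.0], [-1.3, 0.1], [-0.9, -0.2], [-0.8, 0.2], [0.1, 1.0], [-2.7, 0.1]]
 knob home [509.7  32.1 127. ] ball [411.9  54.2  89.6]
right [ 4.67389e+02 -2.47387e+02  1.66300e+00  4.37900e+00  3.80000e-02]
[[-0.2, 0.5], [-0.7, -1.3], [0.3, -0.1], [-0.5, -1.0], [-0.2, -1.9], [0.5, -0.2], [0.2, -0.3], [-0.6, -0.5], [0.1, -0.4], [-1.3, 0.4], [-1.2, 0.2], [0.3, 0.8], [-2.2, 0.9]]
 knob home [ 470.7 -283.2  127. ] ball [ 372.1 -303.1   87.7]
```

```bash
cat >> h.py <<'E'
U={"left":[519.85,66.67,1.284],"right":[467.39,-247.39,1.663]}
def tool(u,sg=-1):
    M=R.from_euler('z',u[2]).as_matrix();z=-M@AX;y=sg*M[:,1];return R.from_matrix(np.c_[np.cross(y,z),y,z])
def plan(p,q,wps,g=1):
    """wps: (pos, rot, rows)"""
    p=np.array(p,float)
    for pt,rt,n in wps:
        D=(q.inv()*rt).as_rotvec();d=(np.array(pt)-p)
        print("#",np.linalg.norm(d).round(1)/n,"mm/row",np.degrees(np.linalg.norm(D))/n,"deg/row")
        for i in range(n):
            sh=q.inv().apply(d/n)/10;tr=np.degrees(D/n)
            print(g,*sh.round(2),*tr.round(1),end="; ")
            p=p+q.apply(sh.round(2)*10);q=q*R.from_rotvec(np.radians(tr.round(1)))
        print()
def now():
    from cell import read_state
    s=read_state();return s["eef_pos"],R.from_euler('xyz',s["tool_rot"]),s
E
python3 - <<'E'
from h import *
p,q,s=now();u=U["left"];T=tool(u);k=W(u,[-36,0,127])+AX@R.from_euler('z',u[2]).as_matrix().T*3
z=T.as_matrix()[:,2]
pre=k+z*19-z*130
print(k,pre,T.as_euler('xyz'))
from scipy.spatial.transform import Slerp
S=Slerp([0,1],R.concatenate([q,T]))
plan(p,q,[([300,-480,380],S(.4),5),([430,-180,360],S(1),10),(pre,T,5)])
E
```

```text
[509.17950755  30.48990404 129.4576    ] [491.16954708 -30.57589039 220.38399921] [ 3.14159265 -0.61085703  1.284     ]
# 41.44 mm/row 4.997247904956947 deg/row
1 2.17 -1.88 -2.99 1.3 2.6 -4.1; 1 2.43 -1.78 -2.84 1.3 2.6 -4.1; 1 2.68 -1.66 -2.69 1.3 2.6 -4.1; 1 2.91 -1.52 -2.52 1.3 2.6 -4.1; 1 3.13 -1.36 -2.35 1.3 2.6 -4.1; 
# 32.769999999999996 mm/row 3.7336200995553512 deg/row
1 2.82 -1.34 1.0 0.9 1.9 -3.0; 1 2.85 -1.18 1.12 0.9 1.9 -3.0; 1 2.87 -1.01 1.23 0.9 1.9 -3.0; 1 2.87 -0.84 1.34 0.9 1.9 -3.0; 1 2.86 -0.66 1.45 0.9 1.9 -3.0; 1 2.84 -0.49 1.55 0.9 1.9 -3.0; 1 2.81 -0.32 1.65 0.9 1.9 -3.0; 1 2.77 -0.15 1.75 0.9 1.9 -3.0; 1 2.71 0.03 1.84 0.9 1.9 -3.0; 1 2.64 0.2 1.93 0.9 1.9 -3.0; 
# 42.68 mm/row 0.15220514688160985 deg/row
1 1.07 0.29 4.12 0.1 0.1 -0.1; 1 1.06 0.3 4.12 0.1 0.1 -0.1; 1 1.05 0.31 4.12 0.1 0.1 -0.1; 1 1.04 0.32 4.13 0.1 0.1 -0.1; 1 1.04 0.33 4.13 0.1 0.1 -0.1;
```

Request:
move_arm --targets "1 2.2 -1.9 -3.0 1.3 2.6 -4.1; 1 2.4 -1.8 -2.8 1.3 2.6 -4.1; 1 2.7 -1.7 -2.7 1.3 2.6 -4.1; 1 2.9 -1.5 -2.5 1.3 2.6 -4.1; 1 3.1 -1.4 -2.3 1.3 2.6 -4.1"

```text
clock: 0.52
eef_pos: [299.7, -478.4, 381.0]
tool_rot: [-3.069, -0.244, 0.72]
force: [0.5, -1.0, -0.1]
width: 85.0
gripper_force: 0.0
```

Request:
move_arm --targets "1 2.8 -1.3 1.0 0.9 1.9 -3.0; 1 2.85 -1.2 1.1 0.9 1.9 -3.0; 1 2.9 -1.0 1.2 0.9 1.9 -3.0; 1 2.9 -0.8 1.3 0.9 1.9 -3.0; 1 2.9 -0.7 1.45 0.9 1.9 -3.0"

```text
clock: 0.93
eef_pos: [365.2, -328.1, 370.3]
tool_rot: [-3.078, -0.428, 0.983]
force: [-0.4, 0.6, 0.3]
width: 85.6
gripper_force: 0.0
```

Request:
move_arm --targets "1 2.8 -0.5 1.55 0.9 1.9 -3.0; 1 2.8 -0.3 1.65 0.9 1.9 -3.0; 1 2.8 -0.15 1.75 0.9 1.9 -3.0; 1 2.7 0 1.85 0.9 1.9 -3.0; 1 2.6 0.2 1.9 0.9 1.9 -3.0"

```text
clock: 1.35
eef_pos: [429.6, -178.6, 359.8]
tool_rot: [3.138, -0.603, 1.278]
force: [0.1, -0.6, 0.3]
width: 85.2
gripper_force: 0.0
```

Tracking is accurate. On to the pre-grasp pose.

```bash
cat > pg.py <<'E'
import sys
from h import *
n,off,s=sys.argv[1],float(sys.argv[2]),float(sys.argv[3]);rows=int(sys.argv[4])
p,q,st=now();u=U[n];T=tool(u);a=R.from_euler('z',u[2]).apply(AX)
k=W(u,[-36,0,127])+a*s; tgt=k-a*19+a*off
print("target",tgt.round(1),"tool err",q.inv().apply(tgt-p).round(1))
plan(p,q,[(tgt,T,rows)])
E
python3 pg.py left 100 3 5
```

```text
target [496.  -14.1 195.8] tool err [ 52.7  15.3 235.3]
# 48.32 mm/row 0.13682582470519575 deg/row
1 1.05 0.31 4.71 0.1 0.1 -0.1; 1 1.04 0.32 4.71 0.1 0.1 -0.1; 1 1.04 0.33 4.71 0.1 0.1 -0.1; 1 1.03 0.34 4.71 0.1 0.1 -0.1; 1 1.02 0.35 4.71 0.1 0.1 -0.1;
```

Request:
move_arm --targets "1 1.05 0.3 3.9 0.1 0.1 -0.1; 1 1.05 0.3 3.9 0.1 0.1 -0.1; 1 1.05 0.3 3.9 0.1 0.1 -0.1; 1 1.0 0.35 3.9 0.1 0.1 -0.1; 1 1.0 0.35 3.9 0.1 0.1 -0.1"

```text
clock: 1.77
eef_pos: [489.3, -37.0, 227.7]
tool_rot: [3.141, -0.609, 1.286]
force: [-0.2, -0.1, -0.3]
width: 85.5
gripper_force: 0.0
```

```bash
python3 pg.py left 60 3 3
python3 - <<'E'
from cell import cams
import cv2,numpy as np
a=cams.get_image("side")["color"][150:350,200:400,::-1];b=cams.get_image("top")["color"][140:340,180:380,::-1]
cv2.imwrite("pics/m1.png",cv2.resize(np.hstack([a,b]),None,fx=2,fy=2,interpolation=2))
E
```

```text
target [502.5   7.9 163. ] tool err [ 1.4 -0.  79.9]
# 26.633333333333336 mm/row 0.040278923371575695 deg/row
1 0.05 -0.0 2.66 -0.0 0.0 0.0; 1 0.05 -0.0 2.66 -0.0 0.0 0.0; 1 0.05 -0.0 2.66 -0.0 0.0 0.0;
```

View pics/m1.png

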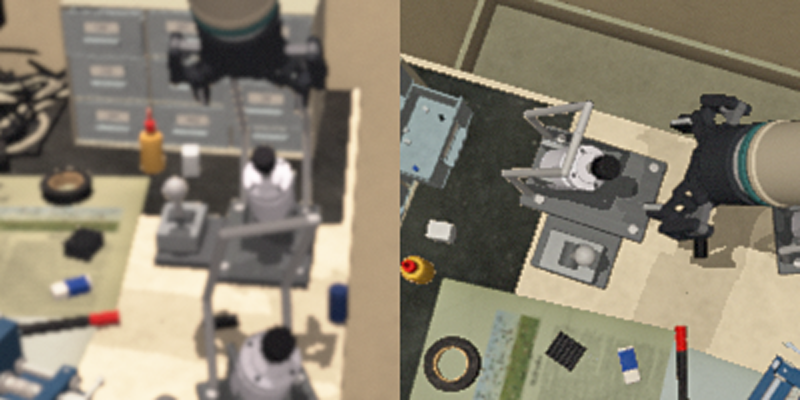

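The gripper stands on the shaft axis with its fingers either side of the left knob (crop (605,167)), so I advance to the knob.

Request:
move_arm --targets "1 0.1 0 3 0 0 0; 1 0.05 0 3 0 0 0; 1 0 0 3 0 0 0; 1 0 0 3 0 0 0; 1 0 0 1.5 0 0 0"

```text
clock: 2.28
eef_pos: [510.6, 38.7, 117.2]
tool_rot: [-3.139, -0.61, 1.286]
force: [-0.1, 1.2, 0.1]
width: 85.3
gripper_force: 0.0
```

```bash
python3 pg.py left 0 3 1
```

```text
target [512.3  40.9 113.9] tool err [0.2 1.  4.2]
# 4.3 mm/row 0.2078708325809627 deg/row
1 0.02 0.1 0.42 -0.2 0.0 0.1;
```

Request:
move_arm --targets "1 0 0.1 0.35 0 0 0; -1 0 0 0 0 0 0; -1 0 0 0 0 0 0; -1 0 0 0 0 0 0; -1 0 0 0 0 0 0"

```text
clock: 2.7
eef_pos: [513.5, 37.8, 117.1]
tool_rot: [3.139, -0.609, 1.286]
force: [0.2, 0.1, -0.6]
width: 38.6
gripper_force: 0.0
```

Request:
move_arm --targets "-1 0 0 0 0 0 0; -1 0 0 0 0 0 0; -1 0 0 0 0 0 0; -1 0 0 0 0 0 0; -1 0 0 0 0 0 0"

```text
clock: 3.12
eef_pos: [511.0, 39.3, 116.3]
tool_rot: [-3.139, -0.61, 1.286]
force: [-5.5, -0.4, 0.4]
width: 25.9
gripper_force: 58.8
```

Request:
move_arm --targets "-1 0 0 -0.2 0 0 0; -1 0 0 -0.2 0 0 0; -1 0 0 -0.1 0 0 0; -1 0 0 0 0 0 0; -1 0 0 0 0 0 0"

```text
clock: 3.53
eef_pos: [510.3, 36.6, 120.3]
tool_rot: [-3.139, -0.61, 1.286]
force: [-7.1, -0.2, -1.7]
width: 25.8
gripper_force: 59.5
```

Request:
move_arm --targets "-1 0 0 -0.1 0 0 0; -1 0 0 -0.1 0 0 0; -1 0 0 0 0 0 0; -1 0 0 0 0 0 0; -1 0 0 0 0 0 0"

```text
clock: 3.95
eef_pos: [510.2, 36.4, 120.7]
tool_rot: [-3.138, -0.61, 1.286]
force: [-0.1, 9.1, -19.3]
width: 25.8
gripper_force: 62.3
```

Request:
move_arm --targets "-1 0 0 -0.1 0 0 0; -1 0 0 0 0 0 0; -1 0 0 0 0 0 0; -1 0 0 0 0 0 0; -1 0 0 0 0 0 0"

```text
clock: 4.37
eef_pos: [510.1, 36.4, 120.8]
tool_rot: [-3.138, -0.61, 1.287]
force: [3.3, 13.9, -29.2]
width: 26.1
gripper_force: 63.0
```

```bash
python3 pg.py left 0 0 1
```

```text
target [512.7  42.6 111.4] tool err [ 0.1  0.8 11.5]
# 11.6 mm/row 0.30878244329120585 deg/row
1 0.01 0.08 1.15 -0.3 0.0 0.1;
```

Request:
move_arm --targets "-1 0 0 0.3 0 0 0; -1 0 0 0.3 0 0 0; -1 0 0 0.3 0 0 0; -1 0 0 0 0 0 0; -1 0 0 0 0 0 0"

```text
clock: 4.78
eef_pos: [511.3, 40.0, 115.1]
tool_rot: [-3.139, -0.61, 1.286]
force: [-4.7, 1.5, -4.0]
width: 26.1
gripper_force: 66.1
```

```bash
python3 pg.py left 0 0 1
```

```text
target [512.7  42.6 111.4] tool err [0.2 0.7 4.7]
# 4.7 mm/row 0.24897888421431175 deg/row
1 0.02 0.07 0.47 -0.2 0.0 0.1;
```

Request:
move_arm --targets "-1 0 0 0.15 0 0 0; -1 0 0 0.15 0 0 0; -1 0 0 0 0 0 0; -1 0 0 0 0 0 0; -1 0 0 0 0 0 0"

```text
clock: 5.2
eef_pos: [511.4, 40.4, 114.5]
tool_rot: [-3.14, -0.61, 1.286]
force: [-13.8, -11.3, 21.1]
width: 25.8
gripper_force: 69.1
```

Travel was about 7.6 mm between two firm stops, so the left head has the 7 mm float (unit_a) and its shaft is home. Next I release and back out along the axis.

Request:
move_arm --targets "-1 0 0 0.05 0 0 0; 1 0 0 0 0 0 0; 1 0 0 0 0 0 0; 1 0 0 0 0 0 0; 1 0 0 0 0 0 0"

```text
clock: 5.62
eef_pos: [514.9, 41.1, 112.9]
tool_rot: [3.139, -0.61, 1.286]
force: [0.1, -0.1, -0.2]
width: 73.0
gripper_force: 0.0
```

Request:
move_arm --targets "1 0 0 0 0 0 0; 1 0 0 -1 0 0 0; 1 0 0 -3.5 0 0 0; 1 0 0 -4 0 0 0; 1 0 0 -4 0 0 0"

```text
clock: 6.03
eef_pos: [492.8, -27.3, 216.0]
tool_rot: [-3.14, -0.611, 1.286]
force: [1.2, -0.3, -0.0]
width: 85.4
gripper_force: 0.0
```

Run:
```python
from h import *
p,q,s=now();u=U["right"];T=tool(u);a=R.from_euler('z',u[2]).apply(AX)
k=W(u,[-36,0,127])+a*4;z=-a
print(p,s["width"],k.round(),(k-a*19+a*130).round(1),T.as_euler('xyz'))
plan(p,q,[(p+[-15,-60,150],q,5),([466,-385,330],T,8),(k-a*19+a*130,T,4)])
```

```text
[492.77322333 -27.34873761 215.95183669] 85.38433387607488 [ 471. -286.  130.] [ 476.8 -348.9  221.2] [ 3.14159265 -0.61085703  1.663     ]
# 32.44 mm/row 0.0 deg/row
1 0.71 0.04 -3.17 0.0 0.0 0.0; 1 0.71 0.04 -3.17 0.0 0.0 0.0; 1 0.71 0.04 -3.17 0.0 0.0 0.0; 1 0.71 0.04 -3.17 0.0 0.0 0.0; 1 0.71 0.04 -3.17 0.0 0.0 0.0; 
# 37.5125 mm/row 2.6924680481237226 deg/row
1 -3.22 0.9 -1.7 1.5 0.0 -2.2; 1 -3.25 0.73 -1.72 1.5 0.0 -2.2; 1 -3.28 0.56 -1.74 1.5 0.0 -2.2; 1 -3.29 0.39 -1.75 1.5 0.0 -2.2; 1 -3.31 0.22 -1.76 1.5 0.0 -2.2; 1 -3.31 0.05 -1.76 1.5 0.0 -2.2; 1 -3.31 -0.13 -1.76 1.5 0.0 -2.2; 1 -3.3 -0.3 -1.76 1.5 0.0 -2.2; 
# 28.75 mm/row 0.07748838504479628 deg/row
1 -0.84 0.34 2.73 0.1 0.0 -0.0; 1 -0.84 0.35 2.73 0.1 0.0 -0.0; 1 -0.84 0.35 2.73 0.1 0.0 -0.0; 1 -0.84 0.36 2.73 0.1 0.0 -0.0;
```

Request:
move_arm --targets "1 0.7 0 -3.2 0 0 0; 1 0.7 0 -3.2 0 0 0; 1 0.7 0 -3.2 0 0 0; 1 0.7 0 -3.2 0 0 0; 1 0.7 0.2 -3.1 0 0 0"

```text
clock: 6.45
eef_pos: [477.2, -88.0, 367.1]
tool_rot: [3.141, -0.609, 1.286]
force: [0.9, 0.2, 0.1]
width: 85.3
gripper_force: 0.0
```

Request:
move_arm --targets "1 -3.2 0.9 -1.7 1.5 0 -2.2; 1 -3.25 0.7 -1.7 1.5 0 -2.2; 1 -3.3 0.55 -1.7 1.5 0 -2.2; 1 -3.3 0.4 -1.75 1.5 0 -2.2; 1 -3.3 0.2 -1.75 1.5 0 -2.2"

```text
clock: 6.87
eef_pos: [469.5, -275.1, 341.9]
tool_rot: [3.138, -0.609, 1.522]
force: [0.6, -0.7, -1.1]
width: 85.5
gripper_force: 0.0
```

Request:
move_arm --targets "1 -3.3 0.05 -1.75 1.5 0 -2.2; 1 -3.3 -0.1 -1.75 1.5 0 -2.2; 1 -3.3 -0.3 -1.75 1.5 0 -2.2; 1 -0.8 0.3 2.5 0.1 0 0; 1 -0.8 0.3 2.5 0 0 0"

```text
clock: 7.28
eef_pos: [471.6, -372.2, 276.9]
tool_rot: [3.135, -0.606, 1.658]
force: [0.4, 0.9, -1.3]
width: 85.5
gripper_force: 0.0
```

```bash
python3 pg.py right 100 4 4
```

```text
target [ 475.2 -331.8  196.6] tool err [-12.8   6.5  88.8]
# 22.475 mm/row 0.17094813035149178 deg/row
1 -0.32 0.16 2.22 0.1 0.1 -0.1; 1 -0.32 0.17 2.22 0.1 0.1 -0.1; 1 -0.33 0.17 2.22 0.1 0.1 -0.1; 1 -0.33 0.17 2.22 0.1 0.1 -0.1;
```

Request:
move_arm --targets "1 -0.3 0.15 2.2 0.1 0.1 -0.1; 1 -0.35 0.2 2.2 0.1 0.1 -0.1; 1 -0.35 0.15 2.2 0.1 0.1 -0.1; 1 -0.3 0.15 2.2 0.1 0.1 -0.1; 1 0 0 0 0 0 0"

```text
clock: 7.7
eef_pos: [472.1, -324.7, 195.7]
tool_rot: [-3.138, -0.623, 1.67]
force: [-1.0, 1.0, 0.1]
width: 85.6
gripper_force: 0.0
```

```bash
python3 pg.py right 5 4 4;  python3 - <<'E'
from cell import cams
import cv2,numpy as np
a=cams.get_image("side")["color"][200:420,220:420,::-1];b=cams.get_image("top")["color"][140:360,300:500,::-1]
cv2.imwrite("pics/m2.png",cv2.resize(np.hstack([a,b]),None,fx=2,fy=2,interpolation=2))
E
```

```text
target [ 470.2 -277.5  118.8] tool err [-6.5  3.  89.9]
# 22.55 mm/row 0.21437058485993302 deg/row
1 -0.16 0.08 2.25 -0.1 -0.2 0.1; 1 -0.16 0.07 2.25 -0.1 -0.2 0.1; 1 -0.15 0.07 2.25 -0.1 -0.2 0.1; 1 -0.14 0.06 2.25 -0.1 -0.2 0.1;
```

View pics/m2.png

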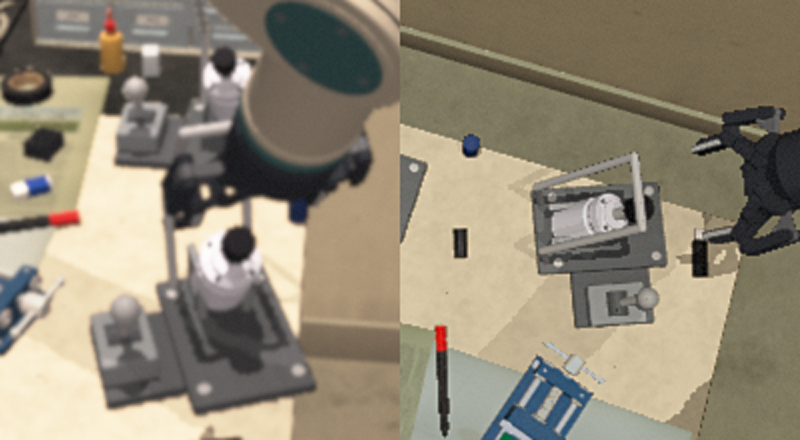

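The gripper is on the right shaft's axis, clear of the hoop and of the black memory stick below (crop (700,255)). I advance.

Request:
move_arm --targets "1 -0.15 0.1 2.2 -0.1 -0.2 0.1; 1 -0.15 0.1 2.2 -0.1 -0.2 0.1; 1 -0.15 0.05 2.2 -0.1 -0.2 0.1; 1 -0.15 0.05 2.2 -0.1 -0.2 0.1; 1 0 0 0 0 0 0"

```text
clock: 8.22
eef_pos: [471.5, -280.6, 122.5]
tool_rot: [3.14, -0.605, 1.661]
force: [-1.0, 1.3, -0.1]
width: 85.3
gripper_force: 0.0
```

```bash
python3 pg.py right 0 4 1
```

```text
target [ 469.9 -274.7  114.7] tool err [ 0.5 -1.   9.8]
# 9.9 mm/row 0.35571012648400047 deg/row
1 0.05 -0.1 0.98 0.1 0.3 -0.1;
```

Request:
move_arm --targets "1 0 -0.1 0.8 0 0.3 -0.1; -1 0 0 0 0 0 0; -1 0 0 0 0 0 0; -1 0 0 0 0 0 0; -1 0 0 0 0 0 0"

```text
clock: 8.63
eef_pos: [471.5, -279.2, 117.6]
tool_rot: [3.135, -0.606, 1.663]
force: [0.4, 0.7, -0.0]
width: 38.7
gripper_force: 0.0
```

Request:
move_arm --targets "-1 0 0 0 0 0 0; -1 0 0 0 0 0 0; -1 0 0 0 0 0 0; -1 0 0 0 0 0 0; -1 0 0 0 0 0 0"

```text
clock: 9.05
eef_pos: [470.2, -278.5, 116.8]
tool_rot: [3.138, -0.607, 1.662]
force: [-3.8, -2.1, 1.4]
width: 26.0
gripper_force: 58.8
```

Request:
move_arm --targets "-1 0 0 -0.3 0 0 0; -1 0 0 -0.3 0 0 0; -1 0 0 -0.2 0 0 0; -1 0 0 0 0 0 0; -1 0 0 0 0 0 0"

```text
clock: 9.47
eef_pos: [470.7, -283.0, 123.3]
tool_rot: [3.138, -0.607, 1.662]
force: [-5.2, -0.7, -2.5]
width: 26.0
gripper_force: 59.4
```

Request:
move_arm --targets "-1 0 0 -0.2 0 0 0; -1 0 0 -0.2 0 0 0; -1 0 0 -0.1 0 0 0; -1 0 0 0 0 0 0; -1 0 0 0 0 0 0"

```text
clock: 9.88
eef_pos: [471.0, -286.0, 127.6]
tool_rot: [3.138, -0.607, 1.662]
force: [-6.1, -0.7, -3.0]
width: 25.9
gripper_force: 59.4
```

Request:
move_arm --targets "-1 0 0 -0.1 0 0 0; -1 0 0 -0.1 0 0 0; -1 0 0 0 0 0 0; -1 0 0 0 0 0 0; -1 0 0 0 0 0 0"

```text
clock: 10.3
eef_pos: [471.0, -286.8, 128.7]
tool_rot: [3.138, -0.607, 1.662]
force: [-6.1, 0.4, -6.5]
width: 25.8
gripper_force: 60.3
```

Request:
move_arm --targets "-1 0 0 -0.1 0 0 0; -1 0 0 0 0 0 0; -1 0 0 0 0 0 0; -1 0 0 0 0 0 0; -1 0 0 0 0 0 0"

```text
clock: 10.72
eef_pos: [471.0, -286.8, 128.8]
tool_rot: [3.138, -0.608, 1.663]
force: [-4.0, 2.4, -13.2]
width: 25.7
gripper_force: 60.3
```

Request:
move_arm --targets "-1 0 0 -0.1 0 0 0; -1 0 0 0 0 0 0; -1 0 0 0 0 0 0; -1 0 0 0 0 0 0; -1 0 0 0 0 0 0"

```text
clock: 11.13
eef_pos: [471.0, -286.8, 128.9]
tool_rot: [3.139, -0.609, 1.663]
force: [-3.7, 4.5, -17.8]
width: 25.8
gripper_force: 60.7
```

Request:
move_arm --targets "-1 0 0 0.4 0 0 0; -1 0 0 0.4 0 0 0; -1 0 0 0.4 0 0 0; -1 0 0 0.3 0 0 0; -1 0 0 0 0 0 0"

```text
clock: 11.55
eef_pos: [470.4, -280.1, 119.1]
tool_rot: [3.138, -0.607, 1.662]
force: [-5.9, -1.3, -2.6]
width: 26.0
gripper_force: 62.5
```

Request:
move_arm --targets "-1 0 0 0.15 0 0 0; -1 0 0 0.1 0 0 0; -1 0 0 0.1 0 0 0; -1 0 0 0 0 0 0; -1 0 0 0 0 0 0"

```text
clock: 11.97
eef_pos: [470.3, -278.4, 116.7]
tool_rot: [3.137, -0.606, 1.662]
force: [-7.1, -3.0, -0.1]
width: 25.8
gripper_force: 62.8
```

Request:
move_arm --targets "-1 0 0 0.1 0 0 0; -1 0 0 0.1 0 0 0; -1 0 0 0.1 0 0 0; -1 0 0 0 0 0 0; -1 0 0 0 0 0 0"

```text
clock: 12.38
eef_pos: [470.2, -277.6, 115.4]
tool_rot: [3.137, -0.605, 1.662]
force: [-8.8, -5.4, 7.3]
width: 25.9
gripper_force: 63.6
```

Request:
move_arm --targets "-1 0 0 0.1 0 0 0; -1 0 0 0.1 0 0 0; -1 0 0 0 0 0 0; -1 0 0 0 0 0 0; -1 0 0 0 0 0 0"

```text
clock: 12.8
eef_pos: [470.2, -277.6, 115.3]
tool_rot: [3.136, -0.604, 1.662]
force: [-10.5, -9.6, 16.4]
width: 25.8
gripper_force: 64.6
```

Right float is about 16 mm (unit_b) and its shaft is home. I release, back out and close the fingers, then rotate the tool to vertical and throw its lever.

Request:
move_arm --targets "-1 0 0 0.05 0 0 0; 1 0 0 0 0 0 0; 1 0 0 0 0 0 0; 1 0 0 0 0 0 0; 1 0 0 0 0 0 0"

```text
clock: 13.22
eef_pos: [472.2, -273.6, 111.8]
tool_rot: [3.133, -0.607, 1.665]
force: [-0.7, 0.7, -0.5]
width: 73.1
gripper_force: 0.0
```

Request:
move_arm --targets "1 0 0 0 0 0 0; 1 0 0 -1 0 0 0; 1 0 0 -3.5 0 0 0; 1 0 0 -4 0 0 0; 1 0 0 -4 0 0 0"

```text
clock: 13.63
eef_pos: [476.5, -345.7, 215.5]
tool_rot: [3.137, -0.609, 1.663]
force: [1.3, 0.1, -0.2]
width: 85.0
gripper_force: 0.0
```

Run:
```python
from h import *
p,q,s=now();u=U["right"];M=R.from_euler('z',u[2]).as_matrix()
y=-M[:,1];z=np.array([0,0,-1.]);T=R.from_matrix(np.c_[np.cross(y,z),y,z])
A=W(u,[-105,103,200]);B=W(u,[-105,103,76])
print(p,s["width"],A,B,q.apply([0,1,0]),T.as_euler('xyz'))
plan(p,q,[(A,T,6),(B,T,4)],-1)
```

```text
[ 476.5237551  -345.70969858  215.48335954] 85.04114571691815 [ 374.49519182 -361.42751406  200.        ] [ 374.49519182 -361.42751406   76.        ] [0.99595538 0.08976452 0.00389963] [3.14159265 0.         1.663     ]
# 17.400000000000002 mm/row 5.810924054033119 deg/row
-1 -0.23 -1.72 0.14 0.0 -5.8 -0.0; -1 -0.22 -1.72 0.17 0.0 -5.8 -0.0; -1 -0.2 -1.72 0.19 0.0 -5.8 -0.0; -1 -0.18 -1.72 0.21 0.0 -5.8 -0.0; -1 -0.16 -1.72 0.22 0.0 -5.8 -0.0; -1 -0.13 -1.72 0.24 0.0 -5.8 -0.0; 
# 31.0 mm/row 0.06695477913620639 deg/row
-1 -0.0 -0.01 3.1 0.1 -0.0 -0.0; -1 -0.0 -0.0 3.1 0.1 -0.0 -0.0; -1 -0.0 0.0 3.1 0.1 -0.0 -0.0; -1 -0.0 0.01 3.1 0.1 -0.0 -0.0;
```

Request:
move_arm --targets "-1 -0.2 -1.7 0.1 0 -5.8 0; -1 -0.2 -1.7 0.2 0 -5.8 0; -1 -0.2 -1.7 0.2 0 -5.8 0; -1 -0.2 -1.75 0.2 0 -5.8 0; -1 -0.2 -1.75 0.2 0 -5.8 0"

```text
clock: 14.05
eef_pos: [391.4, -359.4, 202.5]
tool_rot: [3.135, -0.096, 1.66]
force: [-0.0, 0.2, 0.1]
width: 25.7
gripper_force: 0.0
```

Request:
move_arm --targets "-1 -0.1 -1.7 0.2 0 -5.8 0; -1 0 0 3 0 0 0; -1 0 0 3 0 0 0; -1 0 0 3 0 0 0; -1 0 0 0 0 0 0"

```text
clock: 14.47
eef_pos: [372.8, -358.8, 105.5]
tool_rot: [-3.14, -0.006, 1.66]
force: [-0.0, 0.4, 0.6]
width: -0.4
gripper_force: 0.0
```

Run:
```python
from h import *
p,q,s=now();u=U["right"];print(p,s["width"],s["tool_rot"],"unit frame",R.from_euler('z',-u[2]).apply(p-[u[0],u[1],0]))
from cell import cams
import cv2
a=cams.get_image("side")["color"][200:420,220:420,::-1];b=cams.get_image("top")["color"][140:360,300:500,::-1]
cv2.imwrite("pics/m3.png",cv2.resize(np.hstack([a,b]),None,fx=2,fy=2,interpolation=2))
```

```text
[ 372.77422641 -358.77552145  105.51609565] -0.4232254273944933 [-3.14026815 -0.00588042  1.6601166 ] unit frame [-102.20081779  104.46947804  105.51609565]
```

View pics/m3.png

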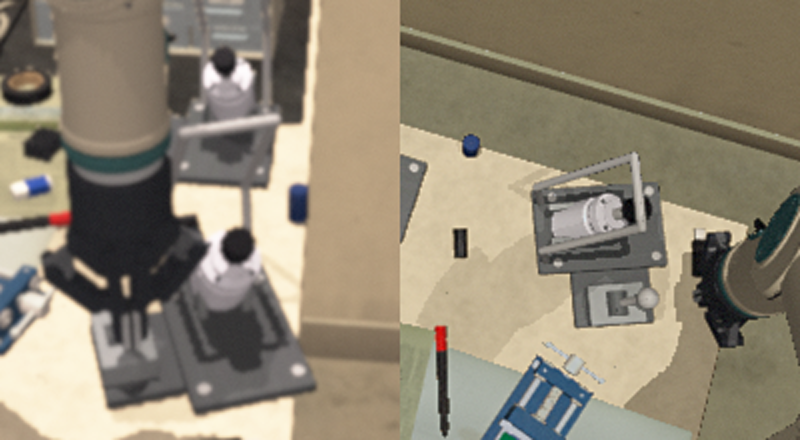

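The knuckles stand about 60 mm out along unit y and would pass close to the hoop leg. A quarter turn of the tool removes that risk, so I check joint 7 for room first.

```bash
python3 -c "
from cell import read_state
print(read_state()['qpos'].round(2))"
```

```text
[ 0.86  0.63 -0.21  1.99  0.24  0.55  0.57]
```

Request:
move_arm --targets "-1 0 0 0 0 0 7; -1 0 0 0 0 0 7; -1 0 0 0 0 0 7; -1 0 0 0 0 0 7; -1 0 0 0 0 0 7"

```text
clock: 14.98
eef_pos: [376.6, -362.0, 111.5]
tool_rot: [3.134, -0.003, 1.043]
force: [0.4, 0.7, 0.1]
width: -0.3
gripper_force: 0.0
```

Request:
move_arm --targets "-1 0 0 0 0 0 7; -1 0 0 0 0 0 7; -1 0 0 0 0 0 7; -1 0 0 0 0 0 7; -1 0 0 0 0 0 7"

```text
clock: 15.4
eef_pos: [376.9, -361.7, 111.5]
tool_rot: [3.137, -0.007, 0.433]
force: [0.5, -0.2, 0.3]
width: -0.2
gripper_force: 0.0
```

Request:
move_arm --targets "-1 0 0 0 0 0 7; -1 0 0 0 0 0 7; -1 0 0 0 0 0 6; -1 0 0 1.5 0 0 0; -1 0 0 1.4 0 0 0"

```text
clock: 15.82
eef_pos: [378.0, -362.1, 82.6]
tool_rot: [3.138, -0.01, 0.09]
force: [0.0, -0.3, -1.1]
width: 0.2
gripper_force: 0.0
```

```bash
cat > uf.py <<'E'
from h import *
p,q,s=now();u=U["right"];Q=R.from_euler('z',-u[2]);print(s["clock"],"unit frame",Q.apply(p-[u[0],u[1],0]).round(1),"tool axes\n",(Q*q).as_matrix().round(2),"F",Q.apply(s["force"]).round(1),s["qpos"].round(2))
E
python3 uf.py
```

```text
15.8167 unit frame [-106.    99.6   82.6] tool axes
 [[-0.   -1.   -0.  ]
 [-1.    0.   -0.01]
 [ 0.01  0.   -1.  ]] F [-0.3  0.  -1.1] [ 0.58  0.68  0.2   2.01 -0.29  0.47 -0.49]
```

Request:
move_arm --targets "-1 -0.1 0 0.6 0 0 0; -1 0 -1.5 0 0 0 0; -1 0 -1 0 0 0 0; -1 0 -1 0 0 0 0; -1 0 -1 0 0 0 0"

```text
clock: 16.23
eef_pos: [371.5, -317.2, 75.5]
tool_rot: [3.138, -0.008, 0.089]
force: [-0.3, -3.3, 2.0]
width: -0.1
gripper_force: 1.2
```

Request:
move_arm --targets "-1 0 -0.8 0 0 0 0; -1 0 -0.8 0 0 0 0; -1 0 -0.7 0 0 0 0; -1 0 -0.7 0 0 0 0; -1 0 0 0 0 0 0"

```text
clock: 16.65
eef_pos: [367.1, -283.9, 73.9]
tool_rot: [-3.139, -0.003, 0.091]
force: [-0.7, 0.1, -0.2]
width: -0.5
gripper_force: 0.0
```

```bash
python3 uf.py
```

```text
16.65 unit frame [-27.2 103.2  73.9] tool axes
 [[-0. -1.  0.]
 [-1.  0. -0.]
 [ 0. -0. -1.]] F [ 0.1  0.7 -0.2] [ 0.48  0.65  0.18  2.16 -0.33  0.35 -0.55]
```

Contact was felt on the way. I push slowly to the end stop and watch the force.

Request:
move_arm --targets "-1 0 -0.3 0 0 0 0; -1 0 -0.3 0 0 0 0; -1 0 -0.2 0 0 0 0; -1 0 -0.1 0 0 0 0; -1 0 0 0 0 0 0"

```text
clock: 17.07
eef_pos: [366.5, -277.2, 74.0]
tool_rot: [-3.141, -0.004, 0.089]
force: [0.1, -0.3, 0.7]
width: 0.1
gripper_force: 0.2
```

```bash
python3 uf.py
```

```text
17.0667 unit frame [-20.4 103.2  74. ] tool axes
 [[-0. -1.  0.]
 [-1.  0. -0.]
 [ 0. -0. -1.]] F [-0.3 -0.1  0.7] [ 0.47  0.65  0.18  2.17 -0.33  0.34 -0.56]
```

Request:
move_arm --targets "-1 0 -0.2 0 0 0 0; -1 0 -0.2 0 0 0 0; -1 0 -0.1 0 0 0 0; -1 0 0 0 0 0 0; -1 0 0 0 0 0 0"

```text
clock: 17.48
eef_pos: [366.5, -274.1, 74.2]
tool_rot: [3.139, -0.005, 0.088]
force: [-0.6, -5.4, -3.7]
width: 0.3
gripper_force: 2.4
```

```bash
python3 uf.py
python3 - <<'E'
from cell import cams
import cv2,numpy as np
a=cams.get_image("side")["color"][300:420,240:390,::-1];b=cams.get_image("top")["color"][205:325,350:500,::-1]
cv2.imwrite("pics/m4.png",cv2.resize(np.vstack([a,b]),None,fx=2.5,fy=2.5,interpolation=2))
E
```

```text
17.4833 unit frame [-17.3 103.   74.2] tool axes
 [[-0.   -1.   -0.  ]
 [-1.    0.   -0.01]
 [ 0.01  0.   -1.  ]] F [-5.4  1.1 -3.7] [ 0.46  0.65  0.18  2.18 -0.34  0.33 -0.56]
```

View pics/m4.png

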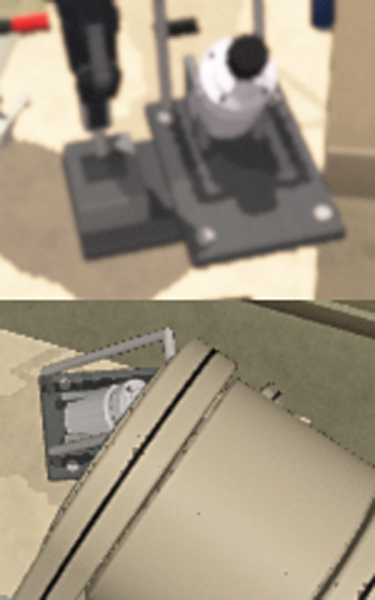

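The fingers are at the ball and the stop force is beginning. I press a little more to confirm.

Request:
move_arm --targets "-1 0 -0.1 0 0 0 0; -1 0 -0.1 0 0 0 0; -1 0 0 0 0 0 0; -1 0 0 0 0 0 0; -1 0 0 0 0 0 0"

```text
clock: 18.0
eef_pos: [366.5, -273.9, 74.3]
tool_rot: [3.136, -0.006, 0.087]
force: [-1.3, -9.4, -4.9]
width: 0.0
gripper_force: 4.3
```

Request:
move_arm --targets "-1 0 0.5 0 0 0 0; -1 0 1.5 0 0 0 0; -1 0 3 0 0 0 0; -1 0 3 0 0 0 0; -1 0 3 0 0 0 0"

```text
clock: 18.42
eef_pos: [375.9, -379.8, 74.1]
tool_rot: [-3.139, -0.004, 0.091]
force: [0.5, -1.2, -0.2]
width: 0.4
gripper_force: 0.0
```

Request:
move_arm --targets "-1 0 2 -3 0 0 0; -1 0 2 -3 0 0 0; -1 0 3 -2 0 0 0; -1 0 3 -2 0 0 0; -1 0 0 0 0 0 0"

```text
clock: 18.83
eef_pos: [384.9, -487.8, 178.8]
tool_rot: [3.13, -0.009, 0.085]
force: [0.6, -1.3, 1.5]
width: 0.3
gripper_force: 0.0
```

Run:
```python
from cell import cams
import cv2,numpy as np
s=cams.get_image("side")["color"][:,:,::-1];t=cams.get_image("top")["color"][:,:,::-1]
cv2.imwrite("pics/m5.png",cv2.resize(np.hstack([s[200:420,240:420],t[180:400,220:470]]),None,fx=1.8,fy=1.8,interpolation=2))
```

```text
(no output)
```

View pics/m5.png

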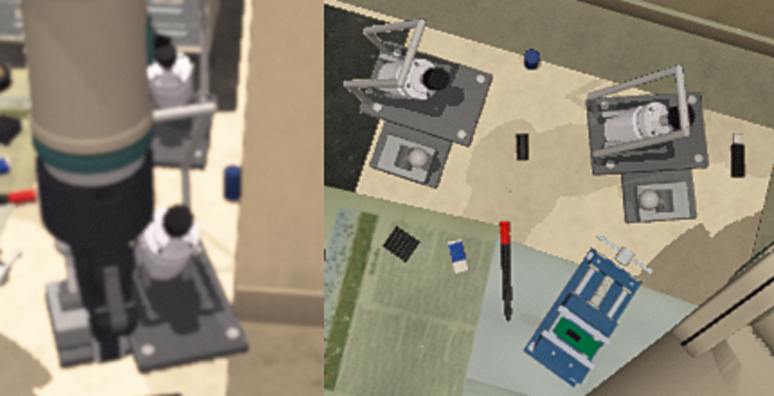

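The right ball is now at about top pixel (401,290), against (424,289) before. The left lever and the loose things look unmoved. I compare the positions with prediction.

Run:
```python
from h import *
for a in(0.7,.85,1.): print(a,proj("top",W(U["right"],ball(a))).round(1))
from cell import cams
t=cams.get_image("top")["color"];t0=cv2.imread("pics/top0.png")[:,:,::-1]
for n,c in(("left",(283,224)),("right",(419,244))):
    for im in(t0,t):
        w=im[c[1]-10:c[1]+11,c[0]-12:c[0]+12].max(2)<35
        y,x=np.nonzero(w);print(n,w.sum(),(x.mean()+c[0]-12).round(2),(y.mean()+c[1]-10).round(2))
    print([proj("top",W(U[n],np.array([-36,0,127])+AX*s)).round(1).tolist() for s in(0,3,16)])
d=np.abs(t.astype(int)-t0).max(2)>60
for n,(x,y) in dict(cap=(336,212),relay=(200,256),flux=(188,275),stick=(450,266),carrier=(330,261)).items(): print(n,d[y-20:y+20,x-12:x+12].sum())
```

```text
0.7 [[407.8 289.3]]
0.85 [[403.9 289.7]]
1.0 [[400.2 290. ]]
left 104 282.23 223.57
left 94 281.37 223.66
[[[282.3, 223.3]], [[282.9, 223.3]], [[285.7, 223.2]]]
right 65 417.63 244.29
right 68 416.12 244.59
[[[418.3, 243.9]], [[419.3, 243.7]], [[423.6, 242.6]]]
cap 0
relay 0
flux 0
stick 0
carrier 0
```

```bash
python3 -c "
from cell import order
print(order.finish_job())"
```

```text
the job is handed in; nothing more can be done
None
```

I pulled out and pushed home both shafts (left float about 7 mm, right about 16 mm), threw the right head's lever fully over, saw no shift in the left lever or loose things, and handed the job in at about 19 s; no verdict came back.

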